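# Put away the read slides and hold the white reference flush on the tilted reader

### The job

Finish a run on the reflectance reader: lay the orange-coated and the blue-coated slide flat in the tray of their own colour and let them go, then take the white reference slide, tilt it to match the reader's sloped seat and press it gently down flush inside the seat's rim, so that the sprung seat goes in by well over half of its travel. Finish while holding: keep the grip on the white slide and keep the seat pressed in, do not let go. Leave the reader's tilt as it is set and do not disturb the bottles, jar, cup and forceps around.

Things in the scene. Friction and masses are not known exactly. Their poses are not given: they have to be found in the camera images.
- orange_slide: orange-coated sample slide, 90 g, loose, face down: plate (orange) of 76x50x6 mm with a black upright grip fin on its back, 44 mm long, 14 mm thick, top (small orange patch) at 45 mm; its 54x24 mm foot reaches up to 9 mm. Origin: centre of the plate's flat underside; x along plate and fin, y across the fin, z out of the back along the grip. Same after a half turn about z.
- blue_slide: blue-coated sample slide, 90 g, loose, face down: plate (blue) of 76x50x6 mm with a black upright grip fin on its back, 44 mm long, 14 mm thick, top (small blue patch) at 45 mm; its 54x24 mm foot reaches up to 9 mm. Origin: centre of the plate's flat underside; x along plate and fin, y across the fin, z out of the back along the grip. Same after a half turn about z.
- white_slide: white reference slide, 60 to 130 g, loose, face down: plate (white) of 76x50x6 mm with a black upright grip fin on its back, 44 mm long, 14 mm thick, top (small white patch) at 45 mm; its 54x24 mm foot reaches up to 9 mm. Origin: centre of the plate's flat underside; x along plate and fin, y across the fin, z out of the back along the grip. Same after a half turn about z.
- orange_tray: shallow orange tray fixed to the bench, 108x84x16 mm outside, walls and floor 3 mm thick, open above. Origin: centre of its underside on the bench; x along its long side. Takes the orange slide lying flat, long side along x.
- blue_tray: shallow blue tray fixed to the bench, 108x84x16 mm outside, walls and floor 3 mm thick, open above. Origin: centre of its underside on the bench; x along its long side. Takes the blue slide lying flat, long side along x.
- reader: reflectance reader: white base 136x136x19 mm, fixed to the bench, with two white cheeks (64 mm long, 8 mm thick, 53 mm either side of the middle, top at 96 mm; black clamp knobs outside) that carry a tilting head. Origin: centre of its underside; -x is the front, turned roughly to the robot. The head tilts about the line along y, 70 mm above the origin.
- head_tilt (a joint): tilt of the reader's head in rad, clamped somewhere from 0.20 to 0.47: 0 would have the seat level; it grows as the seat tips towards the reader's front (-x), front edge down. The clamp slips only above 6 N m; leave it.
- seat_press (a joint): how far the sprung seat is pushed into the head along the seat's normal, in m: 0 free, 0.006 at its stop. It starts to move at about 2 N and needs about 8 N at the stop.
- seat (a point): middle of the sprung seat's floor on the tilting head: aluminium, black floor, round dark window. A rim stands 4 mm above the floor; inside it the recess is 84 mm (x) by 58 mm (y), outside 94x68, so a slide has 4 mm of play each side. x points up the slope (away from the front), y along the tilt axis, z out of the face. Seat free, it lies 19.5 mm from the tilt axis along z.
- forceps: steel forceps, 125 mm long, lying on the bench; a bystander, loose, not to be disturbed. Origin: centre of its underside.
- pp_cup: small clear plastic cup, 52 mm across, 52 mm high; a bystander, loose, not to be disturbed. Origin: centre of its underside.
- dropper: small black dropper bottle, 25 mm across, 68 mm high; a bystander, loose, not to be disturbed. Origin: centre of its underside.
- brown_bottle: dark brown reagent bottle, 42 mm across, 71 mm high; a bystander, loose, not to be disturbed. Origin: centre of its underside.
- red_jar: red transparent jar, 55 mm across, 90 mm high; a bystander, loose, not to be disturbed. Origin: centre of its underside.
- wash_bottle: white wash bottle with a red cap and bent spout, 221 mm high; a bystander, loose, not to be disturbed. Origin: centre of its underside.

How it is judged:
On the way, in this order (a step that is already met when the one before it is completed fails the run):
1. the orange and the blue slide lie flat in the trays of their own colour, released (x of orange_slide in the frame of orange_tray between -0.03 and 0.03 m and y of orange_slide in the frame of orange_tray between -0.03 and 0.03 m and z of orange_slide in the frame of orange_tray below 0.0065 m and angle between the z axis of orange_slide and the z axis of orange_tray, either way round below 0.08 rad and linear speed of each of orange_slide, blue_slide below 0.03 m/s and contact force between the fingers and orange_slide below 0.1 N and x of blue_slide in the frame of blue_tray between -0.03 and 0.03 m and y of blue_slide in the frame of blue_tray between -0.03 and 0.03 m and z of blue_slide in the frame of blue_tray below 0.0065 m and angle between the z axis of blue_slide and the z axis of blue_tray, either way round below 0.08 rad and contact force between the fingers and blue_slide below 0.1 N), for 0.2 s.
2. the white slide is held flush in the sloped seat, the seat pressed in (x of white_slide in the frame of seat between -0.007 and 0.007 m and y of white_slide in the frame of seat between -0.007 and 0.007 m and z of white_slide in the frame of seat between -0.0025 and 0.0025 m and angle between the z axis of white_slide and the z axis of seat, either way round below 0.035 rad and value of joint seat_press above 0.0033 m and contact force between white_slide and reader above 2 N and contact force between the fingers and white_slide above 1 N), for 0.2 s.
At the end, for the whole second after the job is handed in: Orange and blue slides lie flat and released in the trays of their own colour; the white slide, still gripped and still, is inside the seat's rim, within 2 degrees and 2.5 mm of the seat's floor, the seat pressed in by more than 3.3 of its 6 mm; tilt and bystanders left alone (all of step 1 and all of step 2 and linear speed of white_slide below 0.02 m/s); the arm keeps its last pose, push and grip.
It fails at once if the white slide is pressed on the seat with more than 25 N (contact force between white_slide and reader above 25 N).
It fails at once if the reader's tilt is forced out of its setting (seat shifted by more than 10 mm) (distance of seat from where it was at the start of the episode above 0.01 m).
It fails at once if a bystander is moved by more than 15 mm (distance of any of forceps, pp_cup, dropper, brown_bottle, red_jar, wash_bottle from where it was at the start of the episode above 0.015 m).
It also fails if it takes over 67 s, if anything falls off the work surface, if the arm or the gripper's body presses on something with over 40 N, if the wrist force passes 120 N, or if a joint passes its speed limit or range.

### The arm

A 7-joint arm with a two-finger parallel gripper is mounted at the origin on a cart in front of the work surface, level with it; the furniture and walls round the work are solid. World frame = base frame: x ahead of the robot, y to its left, z up, the work surface at z = 0. Lengths are in m, angles in rad, forces in N, time in s.
With the tool pointing down it reaches from about 0.425 to 0.925 m from the base axis. Payload 6.8 kg.
Tool frame: the origin (TCP) lies at the very end of the fingers, on their centre line; the grasp point (between the pads) lies 19 mm behind it; z points along the fingers, y is the line along which they close (so a half turn about z gives the same grasp; the last joint's range is limited). The gripper opens to 85 mm and grips with 20 to 120 N. Pads are 22 mm wide; open, the fingers measure 114 mm over their backs; the gripper's body (76 mm by 85 mm) begins 54 mm behind the grasp point. The pads swing forward as they close: fully open they stand 13 mm farther back than shut.
Start: joints at [1.228, 0.477, 0.022, 1.555, -0.011, 1.109, -0.083], TCP at [0.157, -0.656, 0.231] pointing down, gripper open.
Joint ranges: [-2.96, 2.96], [-0.34, 2.1], [-1.41, 1.46], [0.24, 2.44], [-1.37, 4.51], [0.17, 1.92], [-2.96, 2.96]. Speed limits (rad/s): [2.39, 2.39, 3.14, 3.14, 3.14, 3.14, 3.14].

### API

Orientations are given as a unit quaternion [w, x, y, z].
In Python, from station import readout, viewer, bot gives the robot as it stands. The module is installed in compiled form; this text tells all that it offers.
- The arm moves only by the shell command python3 -m handwheel 'ROWS' [FORCE]. ROWS is JSON, a list of rows, each a list of 3 entries, a list of its own where there are three numbers: the shift along the tool's x, y, z in mm, then the turn, a rotation vector about the tool's x, y, z in degrees, then the gripper command: -1 is fully open, 1 is shut, values between are in proportion. In form: [[[x, y, z], [ax, ay, az], grip], ...]. A call has 1 to 20 rows; each row is the pose to reach, as a shift and turn from the pose commanded when the call began, along the tool's axes at that moment; what a row does not reach only later rows make up. A row lasts 1/12 s, in which the tool goes at most 41.7 mm and 7.16 degrees, less where a joint would pass 70% of its speed; a pose out of reach is approached as far as the arm can. A call with a gripper value outside its range is refused whole. The fingers move at their own pace and stop on an object; FORCE is the grip in N (left out, the last holds). Time passes only in rows, so rows that repeat a pose let the fingers close. It gives the time, the measured TCP pose, the force and the opening at its end, in the units of the state.
- readout.get_obs(): the state, without advancing time (a new reading comes with each control period).
- viewer.read_camera(name): name is "scene" or "top" or "wrist"; returns a dict with "frame" (420x560x3 uint8, red, green, blue), "fx", "fy", "cx", "cy" (pixels), "rvec" (rotation vector, rad) and "tvec" (3), from world to camera coordinates, as OpenCV has them; the wrist camera has in their place "tool_from_camera" (4x4, takes a point from camera to tool coordinates, whose origin is the TCP and whose axes are the flange's). Camera axes: x right, y down, z forward; pixel columns grow to the right and rows downward; lengths in m; the calibration is good to about 2 mm. A picture is of the moment at which its call begins: read the wrist's pose just before it. There is no depth.
- bot.hand_in(): hands the job in, once; it reports no verdict.
Trained networks look in a picture, given as the dict that the camera call returned (one of the last four; its "shot" number tells which), for a name from the list of things; names that differ only in an ending like _2 or _b are one class to them, and where a whole thing is asked for, a point or a joint stands for the part that bears it (a point fixed in the world has none). Each returns a list of dicts, best first, with "score" (0 to 1); they miss things now and then, are a little off and sometimes report something else, mostly with a low value. They report only what shows in the picture. A call takes as long as a camera call.
- viewer.search_frame(picture, target): "rect" ([centre column, centre row, width, height] in pixels, round what is visible of it).
- viewer.outline_of(picture, target): "mask" (420x560 bool, what is visible of it) and "rect" ([centre column, centre row, width, height] in pixels, round what is visible of it).
The state is a dict: "t": time; "q": joint angles; "joint_vel": joint speeds; "joint_torque": joint torques, N m; "eef_pos": TCP position; "tool_rot": TCP orientation; "contact_force": force on the tool from outside, world axes, zero at the start; "torque": the same for the moment, N m; "gripper_width": opening from 0.0 (shut) to 1.0 (fully open).
Only numpy, scipy, OpenCV 4.12 (cv2) and the standard library are available. Lean on these libraries where they do the work, as an engineer would, in place of code of your own. Each camera call takes 0.05 s, during which the arm holds its last target. There are 200 camera calls.

## Working session

There is one attempt and no reset: what is moved stays moved. The work goes in short steps, Python scripts to look and compute and a shell command to move; the robot and the scene stay as the last step left them, time stands still between calls to the robot, and variables do not carry over. Pictures are saved under pics/ and viewed, on a budget of 10 in all, crops included, one or two more only if the job needs it, and the job is handed in when it is done.

```bash
mkdir -p pics
cat > h.py <<'E'
import numpy as np, cv2
from scipy.spatial.transform import Rotation as R
from station import readout, viewer, bot
def cam(name):
    o=readout.get_obs(); p=viewer.read_camera(name)
    if 'tool_from_camera' in p:
        T=np.eye(4); q=o['tool_rot']; T[:3,:3]=R.from_quat([q[1],q[2],q[3],q[0]]).as_matrix(); T[:3,3]=o['eef_pos']
        p['W']=T@np.array(p['tool_from_camera'])
    else:
        M=np.eye(4); M[:3,:3]=R.from_rotvec(np.array(p['rvec']).ravel()).as_matrix(); M[:3,3]=np.array(p['tvec']).ravel(); p['W']=np.linalg.inv(M)
    return p
def ray(p,u,v):
    d=p['W'][:3,:3]@np.array([(u-p['cx'])/p['fx'],(v-p['cy'])/p['fy'],1]); return p['W'][:3,3],d
def at(p,u,v,z):
    c,d=ray(p,u,v); return c+d*(z-c[2])/d[2]
def proj(p,X):
    M=np.linalg.inv(p['W']); x=M[:3,:3]@np.array(X)+M[:3,3]; return np.array([p['fx']*x[0]/x[2]+p['cx'],p['fy']*x[1]/x[2]+p['cy']])
def save(p,n): cv2.imwrite('pics/'+n,p['frame'][:,:,::-1])
E
python3 - <<'E'
from h import *
print(readout.get_obs())
for n in ['top','scene']:
    p=cam(n); save(p,n+'0.png'); print(n,p['fx'],p['W'].round(3).tolist())
    for t in ['orange_slide','blue_slide','white_slide','orange_tray','blue_tray','reader','seat','forceps','pp_cup','dropper','brown_bottle','red_jar','wash_bottle']:
        for r in viewer.outline_of(p,t)[:2]:
            m=r['mask'].astype(np.uint8); a=cv2.minAreaRect(cv2.findNonZero(m)); u,v=r['rect'][:2]
            print(n,t,round(r['score'],2),np.round(r['rect']),np.round(a[0]),np.round(a[1]),round(a[2]),at(p,*a[0],0.0).round(3))
E
```

```text
{'t': 0.0, 'q': array([ 1.2279396 ,  0.4778555 ,  0.02233309,  1.55645866, -0.01153209,
        1.10929375, -0.0830948 ]), 'joint_vel': array([ 0.00047702,  0.00282562, -0.00236532, -0.00039743,  0.00042548,
       -0.00058668, -0.00025673]), 'joint_torque': array([ 2.59926992e-04, -5.96443105e+01,  1.60818391e+00, -2.81197947e+01,
        1.26687690e-02,  9.37254808e-03, -8.01745784e-06]), 'eef_pos': array([ 0.156868  , -0.65590342,  0.23028539]), 'tool_rot': array([-9.29228670e-04,  9.93117551e-01,  1.17118052e-01, -1.65296928e-04]), 'contact_force': array([-0.54318315, -0.7242268 , -0.05523177]), 'torque': array([ 0.01152445,  0.01482077, -0.01111114]), 'gripper_width': 0.998180442765422}
top 447.0704747351992 [[0.007, -0.993, 0.116, 0.46], [-1.0, -0.009, -0.013, -0.044], [0.014, -0.116, -0.993, 1.256], [0.0, 0.0, 0.0, 1.0]]
top orange_slide 0.89 [385. 256.  20.  31.] [387. 258.] [18. 28.] 9 [ 0.445 -0.361  0.   ]
top blue_slide 0.66 [303. 258.  23.  27.] [304. 259.] [17. 26.] 13 [ 0.44  -0.129  0.   ]
top blue_slide 0.18 [178. 141.  31.  32.] [180. 137.] [36. 23.] 45 [0.784 0.228
[... 1901 characters left out ...]
 forceps 0.35 [192. 157.  42.  42.] [193. 157.] [36. 42.] 17 [0.598 0.358 0.   ]
scene pp_cup 0.66 [308. 261.  20.  26.] [306. 263.] [28. 23.] 90 [ 0.561 -0.131  0.   ]
scene pp_cup 0.62 [269. 114.  23.  44.] [268. 114.] [20. 42.] 16 [0.901 0.361 0.   ]
scene dropper 0.42 [327. 275.   6.  22.] [326. 274.] [ 6. 18.] 9 [ 0.57  -0.183  0.   ]
scene dropper 0.36 [190. 154.  29.  34.] [190. 154.] [26. 36.] 16 [0.6   0.375 0.   ]
scene brown_bottle 0.73 [346. 292.  22.  34.] [345. 293.] [20. 31.] 14 [ 0.564 -0.242  0.   ]
scene red_jar 0.59 [286. 238.  25.  39.] [286. 240.] [39. 23.] 90 [ 0.575 -0.049  0.   ]
scene wash_bottle 0.86 [267. 113.  22.  43.] [268. 114.] [18. 41.] 15 [0.903 0.363 0.   ]
```

Run:
```python
import cv2,numpy as np
a=cv2.imread('pics/top0.png')[115:300,120:420]; cv2.imwrite('pics/top_c.png',cv2.resize(a,(800,493),interpolation=cv2.INTER_CUBIC))
```

```text
(no output)
```

View pics/top_c.png

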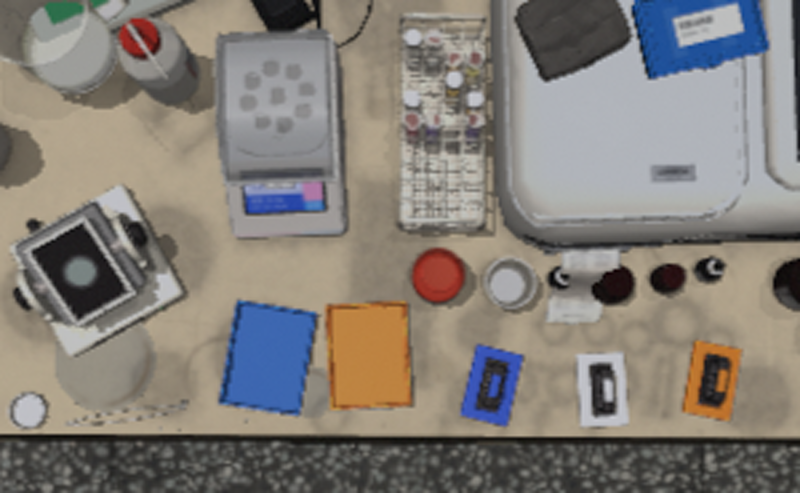

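The top view shows blue, white and orange slides along the front edge (crop px 492,386 / 603,389 / 712,380). The trays are at (268,357) and (370,355), and the reader at (95,270) is yawed, with the forceps and dropper bottle in front of it.

```bash
cat >> h.py <<'E'
def Rdown(yaw):
    c,s=np.cos(np.radians(yaw)),np.sin(np.radians(yaw)); return np.array([[c,s,0],[s,-c,0],[0,0,-1.]])
def cur():
    o=readout.get_obs(); q=o['tool_rot']; return np.array(o['eef_pos']),R.from_quat([q[1],q[2],q[3],q[0]]).as_matrix(),o
def delta(pos,Rt):
    p,Rc,o=cur(); d=Rc.T@(np.array(pos)-p)*1000; r=R.from_matrix(Rc.T@Rt).as_rotvec(degrees=True)
    print('shift',d.round(1),'turn',r.round(2)); return d,r
E
python3 - <<'E'
from h import *
p=cam('wrist'); print(np.array(p['tool_from_camera']).round(3).tolist(),p['fx'])
print(cur()[1].round(3).tolist())
delta([0.42,-0.36,0.2],Rdown(-10))
E
```

```text
[[-0.002, -0.959, -0.282, 0.072], [1.0, -0.001, -0.001, 0.001], [0.001, -0.282, 0.959, -0.144], [0.0, 0.0, 0.0, 1.0]] 318.35263877888593
[[0.973, 0.233, 0.0], [0.233, -0.973, -0.0], [0.0, 0.0, -1.0]]
shift [ 324.7 -227.2   31.3] turn [ 0.   -0.   23.45]
```

```bash
python3 -m handwheel '[[[60,-42,0],[0,0,4],-1],[[130,-90,0],[0,0,8],-1],[[195,-137,10],[0,0,14],-1],[[260,-182,20],[0,0,18],-1],[[325,-227,30],[0,0,23.5],-1],[[325,-227,30],[0,0,23.5],-1],[[325,-227,30],[0,0,23.5],-1],[[325,-227,30],[0,0,23.5],-1],[[325,-227,30],[0,0,23.5],-1],[[325,-227,30],[0,0,23.5],-1],[[325,-227,30],[0,0,23.5],-1],[[325,-227,30],[0,0,23.5],-1]]' 40
python3 - <<'E'
from h import *
p=cam('wrist'); save(p,'w1.png'); print(p['W'].round(3).tolist())
for t in ['orange_slide','white_slide','blue_slide']:
    for r in viewer.outline_of(p,t)[:2]:
        a=cv2.minAreaRect(cv2.findNonZero(r['mask'].astype(np.uint8))); b=cv2.boxPoints(a)
        print(t,r['score'],a, [at(p,*x,.006).round(4)[:2].tolist() for x in b])
E
```

```text
t: 2.45
eef_pos: [0.4215, -0.3587, 0.2013]
tool_rot: [-0.0, 0.996, -0.086, 0.0]
contact_force: [-0.4, -0.9, 0.4]
gripper_width: 1.003
[[-0.172, -0.945, -0.278, 0.493], [-0.985, 0.165, 0.05, -0.372], [-0.001, 0.282, -0.959, 0.345], [0.0, 0.0, 0.0, 1.0]]
orange_slide 0.88 ((276.0, 159.5), (47.99999237060547, 72.99998474121094), 0.0) [[0.4139, -0.3268], [0.4898, -0.342], [0.4813, -0.3907], [0.4048, -0.3787]]
white_slide 0.93 ((173.0994415283203, 186.30380249023438), (71.90185546875, 45.89553451538086), 71.87813568115234) [[0.4738, -0.2176], [0.4803, -0.2671], [0.4032, -0.2724], [0.3952, -0.2199]]
blue_slide 0.76 ((68.5, 200.5), (69.0, 61.0), 90.0) [[0.4857, -0.108], [0.4744, -0.1722], [0.399, -0.1462], [0.4109, -0.0777]]
```

View pics/w1.png

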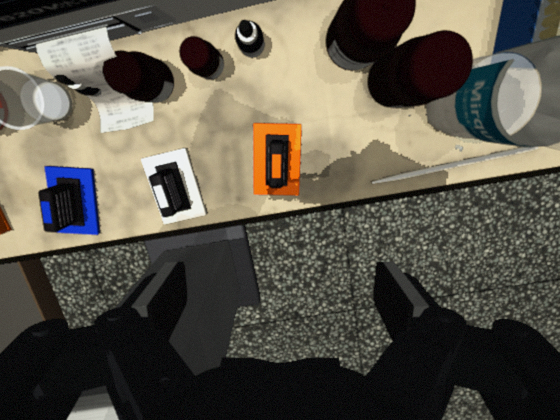

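The wrist view shows the orange slide at (276,160), white at (172,187) and blue at (68,200). The measured sizes agree (77x50 mm), so I'm grasping orange.

Run:
```python
from h import *
delta([0.4475,-0.3597,0.014],Rdown(-10.3))
```

```text
shift [ 27.5  -7.1 187.5] turn [0.04 0.   0.09]
```

```bash
python3 - <<'E'
from h import *
for i in range(2): print(cur()[0])
E
python3 -m handwheel '[[[27,-6,40],[0,0,0],-1],[[27,-6,80],[0,0,0],-1],[[27,-6,120],[0,0,0],-1],[[27,-6,150],[0,0,0],-1],[[27,-6,150],[0,0,0],-1],[[27,-6,150],[0,0,0],-1],[[27,-6,150],[0,0,0],-1]]'
python3 - <<'E'
from h import *
for i in range(3): print(cur()[0]); viewer.read_camera('top')
delta([0.4475,-0.3597,0.014],Rdown(-10.3))
E
```

```text
[ 0.41918614 -0.36166626  0.20146684]
[ 0.41918614 -0.36166626  0.20146684]
t: 3.23
eef_pos: [0.4485, -0.3605, 0.0531]
tool_rot: [0.001, 0.996, -0.088, 0.001]
contact_force: [-0.1, -0.6, 0.6]
gripper_width: 1.0
[ 0.44850301 -0.36050733  0.05312703]
[ 0.44914306 -0.36067056  0.05384426]
[ 0.44933752 -0.36055204  0.05403693]
shift [-2.1 -0.4 39.9] turn [ 0.11 -0.24  0.21]
```

```bash
python3 -m handwheel '[[[-1,0,20],[0,0,0],-1],[[-1,0,38],[0,0,0],-1],[[-1,0,38],[0,0,0],-1],[[-1,0,38],[0,0,0],1],[[-1,0,38],[0,0,0],1],[[-1,0,38],[0,0,0],1],[[-1,0,38],[0,0,0],1],[[-1,0,38],[0,0,0],1],[[-1,0,38],[0,0,0],1],[[-1,0,38],[0,0,0],1]]' 40
python3 -m handwheel '[[[0,0,-40],[0,0,0],1],[[0,0,-80],[0,0,0],1],[[0,0,-100],[0,0,0],1],[[0,0,-100],[0,0,0],1],[[0,0,-100],[0,0,0],1]]'
python3 - <<'E'
from h import *
p=cam('wrist'); save(p,'w2.png')
q=cam('top')
for t in ['orange_tray','blue_tray']:
    for r in viewer.outline_of(q,t)[:1]:
        a=cv2.minAreaRect(cv2.findNonZero(r['mask'].astype(np.uint8))); b=cv2.boxPoints(a)
        print(t,r['score'],at(q,*a[0],.016).round(4), [at(q,*x,.016).round(4)[:2].tolist() for x in b])
E
```

```text
t: 4.22
eef_pos: [0.4474, -0.3591, 0.014]
tool_rot: [0.0, 0.996, -0.088, 0.0]
contact_force: [-0.8, 0.3, 5.9]
gripper_width: 0.16
t: 4.63
eef_pos: [0.4475, -0.3591, 0.1144]
tool_rot: [0.001, 0.996, -0.088, 0.001]
contact_force: [-0.4, 0.5, -2.2]
gripper_width: 0.151
orange_tray 0.81 [0.4691 0.     0.016 ] [[0.5226, 0.0444], [0.5262, -0.039], [0.4161, -0.044], [0.4126, 0.0386]]
blue_tray 0.91 [0.4645 0.1023 0.016 ] [[0.4175, 0.1521], [0.5254, 0.1369], [0.512, 0.052], [0.4042, 0.0681]]
```

View pics/w2.png

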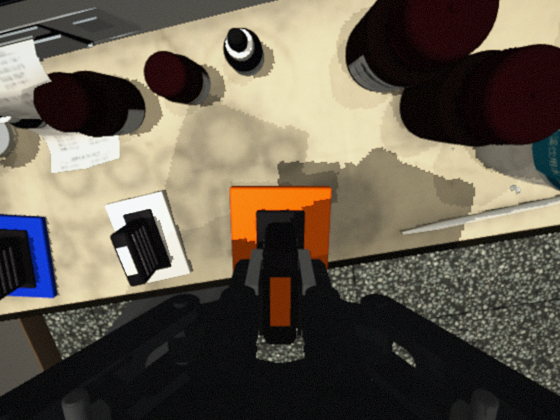

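Orange is held square, with its plate level below the fingers (280,230). Now to its tray.

Run:
```python
from h import *
delta([0.469,0.0,0.06],Rdown(2.8))
```

```text
shift [ -39.6 -356.5   52.2] turn [ -0.09   0.16 -12.84]
```

```bash
python3 -m handwheel '[[[-4,-35,0],[0,0,-1],1],[[-8,-71,0],[0,0,-3],1],[[-12,-107,0],[0,0,-4],1],[[-16,-142,0],[0,0,-5],1],[[-20,-178,0],[0,0,-6],1],[[-24,-214,0],[0,0,-8],1],[[-28,-250,0],[0,0,-9],1],[[-32,-285,0],[0,0,-10],1],[[-36,-321,0],[0,0,-12],1],[[-39.5,-356.5,0],[0,0,-12.8],1],[[-39.5,-356.5,30],[0,0,-12.8],1],[[-39.5,-356.5,60],[0,0,-12.8],1],[[-39.5,-356.5,60],[0,0,-12.8],1],[[-39.5,-356.5,60],[0,0,-12.8],1],[[-39.5,-356.5,60],[0,0,-12.8],1],[[-39.5,-356.5,60],[0,0,-12.8],1],[[-39.5,-356.5,60],[0,0,-12.8],1],[[-39.5,-356.5,60],[0,0,-12.8],1]]'
python3 - <<'E'
from h import *
delta([0.469,0.0,0.018],Rdown(2.8))
p=cam('wrist'); save(p,'w3.png')
for t in ['orange_tray','blue_tray','orange_slide']:
    for r in viewer.outline_of(p,t)[:1]:
        a=cv2.minAreaRect(cv2.findNonZero(r['mask'].astype(np.uint8))); b=cv2.boxPoints(a)
        print(t,r['score'],a[1], [at(p,*x,.016).round(4)[:2].tolist() for x in b])
E
```

```text
t: 6.33
eef_pos: [0.4711, -0.0012, 0.0544]
tool_rot: [0.0, 1.0, 0.024, 0.001]
contact_force: [0.2, 0.4, -1.7]
gripper_width: 0.161
shift [-2.1 -1.3 36.4] turn [ 0.01 -0.12 -0.1 ]
orange_tray 0.69 (153.39199829101562, 146.14617919921875) [[0.525, 0.0434], [0.5294, -0.0388], [0.4318, -0.0501], [0.4265, 0.0447]]
blue_tray 0.76 (159.4560089111328, 174.0711669921875) [[0.4193, 0.1675], [0.5302, 0.1356], [0.5238, 0.048], [0.4096, 0.065]]
orange_slide 0.97 (158.0, 102.0) [[0.5024, 0.0292], [0.5051, -0.0303], [0.3957, -0.0402], [0.3925, 0.0291]]
```

View pics/w3.png

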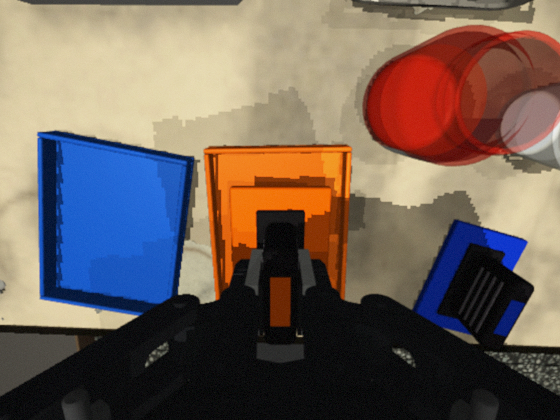

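The slide sits over the middle of the orange tray. Lowering and releasing.

```bash
python3 -m handwheel '[[[-1,0,18],[0,0,0],1],[[-1,0,30],[0,0,0],1],[[-1,0,36],[0,0,0],1],[[-1,0,37],[0,0,0],1],[[-1,0,37],[0,0,0],1],[[-1,0,37],[0,0,0],0],[[-1,0,37],[0,0,0],-0.3],[[-1,0,37],[0,0,0],-0.3],[[-1,0,37],[0,0,0],-0.3],[[-1,0,37],[0,0,0],-0.3],[[-1,0,5],[0,0,0],-0.3],[[-1,0,-35],[0,0,0],-0.5],[[-1,0,-75],[0,0,0],-1],[[-1,0,-75],[0,0,0],-1],[[-1,0,-75],[0,0,0],-1]]'
python3 - <<'E'
from h import *
p=cam('wrist'); 
for t in ['blue_slide','orange_slide']:
  for r in viewer.outline_of(p,t)[:1]:
        a=cv2.minAreaRect(cv2.findNonZero(r['mask'].astype(np.uint8))); b=cv2.boxPoints(a)
        print(t,r['score'],a[1], [at(p,*x,.009).round(4)[:2].tolist() for x in b])
delta([0.43,-0.125,0.13],Rdown(-12))
E
```

```text
t: 7.78
eef_pos: [0.4711, -0.0008, 0.1306]
tool_rot: [-0.0, 1.0, 0.024, 0.003]
contact_force: [0.2, -0.2, -0.2]
gripper_width: 1.004
blue_slide 0.9 (64.2505874633789, 82.82011413574219) [[0.4172, -0.0947], [0.4899, -0.1114], [0.4712, -0.1666], [0.3954, -0.1537]]
orange_slide 0.66 (87.0, 60.0) [[0.5078, 0.025], [0.5101, -0.0249], [0.4323, -0.0305], [0.4298, 0.0234]]
shift [-44.2 122.   -2.6] turn [ 0.02  0.12 14.75]
```

```bash
python3 -m handwheel '[[[-14,40,-10],[0,0,5],-1],[[-29,80,-20],[0,0,10],-1],[[-44,120,-30],[0,0,14.5],-1],[[-44,122,-30],[0,0,14.5],-1],[[-44,122,-30],[0,0,14.5],-1],[[-44,122,-30],[0,0,14.5],-1]]'
python3 - <<'E'
from h import *
p=cam('wrist')
m=(p['frame'].astype(int)); bl=((m[...,2]>90)&(m[...,2]>m[...,0]+60)).astype(np.uint8)
for r in viewer.outline_of(p,'blue_slide')[:1]:
    for M in (r['mask'].astype(np.uint8), bl*cv2.dilate(r['mask'].astype(np.uint8),np.ones((5,5)))):
        a=cv2.minAreaRect(cv2.findNonZero(M)); b=cv2.boxPoints(a); P=np.array([at(p,*x,.006)[:2] for x in b])
        print(r['score'],a,P.round(4).tolist(),P.mean(0), np.degrees(np.arctan2(*(P[1]-P[0])[::-1])),np.degrees(np.arctan2(*(P[2]-P[3])[::-1])))
save(p,'w4.png')
E
```

```text
t: 8.43
eef_pos: [0.4305, -0.1248, 0.1572]
tool_rot: [-0.0, 0.995, -0.103, -0.001]
contact_force: [1.0, 1.0, -0.4]
gripper_width: 0.998
0.95 ((281.6465759277344, 179.95635986328125), (54.74571228027344, 79.57150268554688), 1.8476102352142334) [[0.4112, -0.0944], [0.4848, -0.1141], [0.473, -0.1624], [0.3985, -0.1463]] [ 0.44188717 -0.12928355] -15.005892631957627 -12.2067866645081
0.95 ((282.1717834472656, 179.7992706298828), (54.161685943603516, 79.2047348022461), 1.4688007831573486) [[0.4112, -0.0954], [0.4845, -0.1145], [0.4732, -0.1624], [0.3989, -0.1468]] [ 0.44194417 -0.12980551] -14.592027454374744 -11.822340125782558
```

View pics/w4.png

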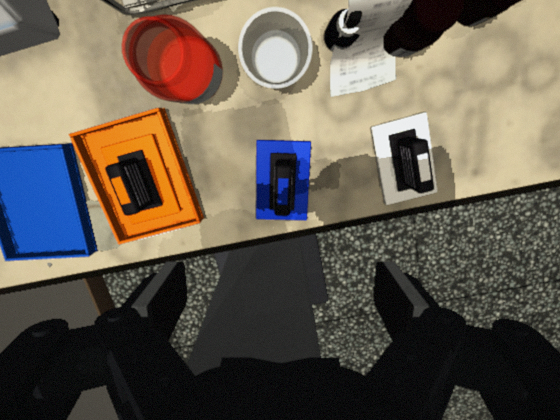

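The orange slide lies in its tray (135,180). Blue is at (283,180), centred at (0.442,-0.130) with yaw about -13°.

Run:
```python
from h import *
delta([0.442,-0.1297,0.014],Rdown(-13.3))
```

```text
shift [ 12.3   4.1 143.3] turn [-0.03  0.11  1.7 ]
```

```bash
python3 -m handwheel '[[[12,3,40],[0,0,1.5],-1],[[12,3,80],[0,0,1.5],-1],[[12,3,115],[0,0,1.5],-1],[[12,3,135],[0,0,1.5],-1],[[12,3,142],[0,0,1.5],-1],[[12,3,142],[0,0,1.5],-1],[[12,3,142],[0,0,1.5],1],[[12,3,142],[0,0,1.5],1],[[12,3,142],[0,0,1.5],1],[[12,3,142],[0,0,1.5],1],[[12,3,142],[0,0,1.5],1],[[12,3,142],[0,0,1.5],1],[[12,3,142],[0,0,1.5],1],[[12,3,142],[0,0,1.5],1]]'
python3 -m handwheel '[[[0,0,-40],[0,0,0],1],[[0,0,-80],[0,0,0],1],[[0,0,-100],[0,0,0],1],[[0,0,-100],[0,0,0],1],[[0,0,-100],[0,0,0],1]]'
python3 - <<'E'
from h import *
delta([0.4655,0.1025,0.114],Rdown(-8.2))
E
```

```text
t: 9.7
eef_pos: [0.4428, -0.1304, 0.017]
tool_rot: [0.0, 0.993, -0.115, 0.001]
contact_force: [-1.6, 0.4, 8.6]
gripper_width: 0.157
t: 10.12
eef_pos: [0.443, -0.1305, 0.1174]
tool_rot: [0.0, 0.993, -0.116, 0.001]
contact_force: [0.6, 0.1, -1.0]
gripper_width: 0.161
shift [ -31.6 -231.9    3.3] turn [ 0.01 -0.17 -5.07]
```

```bash
python3 -m handwheel '[[[-5,-39,0],[0,0,-1],1],[[-11,-78,0],[0,0,-2],1],[[-16,-117,0],[0,0,-3],1],[[-21,-156,0],[0,0,-4],1],[[-27,-195,0],[0,0,-5],1],[[-31.5,-232,0],[0,0,-5],1],[[-31.5,-232,40],[0,0,-5],1],[[-31.5,-232,70],[0,0,-5],1],[[-31.5,-232,70],[0,0,-5],1],[[-31.5,-232,85],[0,0,-5],1],[[-31.5,-232,93],[0,0,-5],1],[[-31.5,-232,97.5],[0,0,-5],1],[[-31.5,-232,97.5],[0,0,-5],1],[[-31.5,-232,97.5],[0,0,-5],1],[[-31.5,-232,97.5],[0,0,-5],1]]'
```

```text
t: 11.37
eef_pos: [0.4651, 0.1025, 0.0194]
tool_rot: [-0.0, 0.997, -0.072, 0.0]
contact_force: [0.1, 0.1, -0.6]
gripper_width: 0.159
```

```bash
python3 -m handwheel '[[[0,0,0],[0,0,0],0],[[0,0,0],[0,0,0],-0.3],[[0,0,0],[0,0,0],-0.3],[[0,0,0],[0,0,0],-0.3],[[0,0,0],[0,0,0],-0.3],[[0,0,-40],[0,0,0],-0.3],[[0,0,-80],[0,0,0],-0.3],[[0,0,-120],[0,0,0],-0.3],[[0,0,-150],[0,0,0],-0.3],[[0,0,-150],[0,0,0],-1],[[0,0,-150],[0,0,0],-1],[[0,0,-150],[0,0,0],-1]]'
python3 - <<'E'
from h import *
p=cam('wrist'); save(p,'w5.png')
for t in ['blue_slide','orange_slide','blue_tray','orange_tray']:
  for r in viewer.outline_of(p,t)[:1]:
        a=cv2.minAreaRect(cv2.findNonZero(r['mask'].astype(np.uint8))); b=cv2.boxPoints(a)
        P=np.array([at(p,*x,.009 if 'slide' in t else .016) for x in b]); print(t,r['score'],a[1],P.mean(0).round(4), P[:,:2].round(4).tolist())
# predicted image location of the reader
print(proj(p,[.556,.3,.05]))
E
```

```text
t: 12.37
eef_pos: [0.4643, 0.1026, 0.1684]
tool_rot: [0.0, 0.997, -0.072, -0.0]
contact_force: [0.3, 0.0, 0.2]
gripper_width: 0.998
blue_slide 0.66 (77.0, 52.0) [0.4636 0.1029 0.009 ] [[0.5054, 0.1216], [0.4983, 0.073], [0.4215, 0.0825], [0.4291, 0.1346]]
orange_slide 0.85 (79.52481079101562, 55.464759826660156) [ 0.4695 -0.0013  0.009 ] [[0.5089, 0.0268], [0.5079, -0.0239], [0.4302, -0.0313], [0.4309, 0.0231]]
blue_tray 0.77 (111.0, 92.0) [0.4687 0.1022 0.016 ] [[0.5282, 0.1354], [0.5161, 0.0531], [0.4086, 0.0645], [0.4219, 0.1556]]
orange_tray 0.67 (118.00897979736328, 99.28166198730469) [ 0.472  -0.0014  0.016 ] [[0.528, 0.0477], [0.5285, -0.0392], [0.4169, -0.0552], [0.4147, 0.041]]
[ 17.96586356 128.45134976]
```

View pics/w5.png

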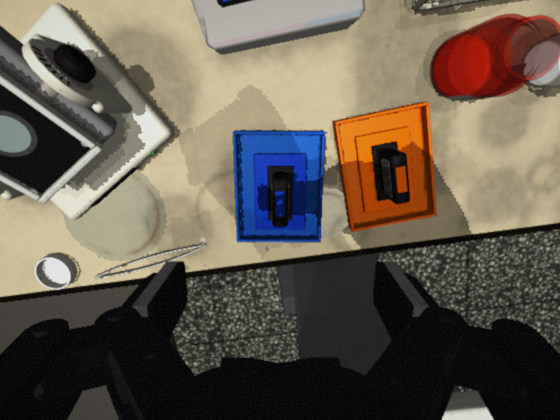

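Both sample slides lie flat in their trays (280,195 and 390,170). The forceps (150,260) and cup (55,270) are in front of the reader. Next I measure the reader from closer.

Run:
```python
from h import *
delta([0.49,0.26,0.22],Rdown(30))
```

```text
shift [   3.  -159.4  -52.5] turn [ 1.000e-02  1.400e-01 -3.824e+01]
```

```bash
python3 -m handwheel '[[[0,-25,-30],[0,0,-6],-1],[[1,-53,-50],[0,0,-13],-1],[[1,-80,-53],[0,0,-19],-1],[[2,-106,-53],[0,0,-26],-1],[[3,-133,-53],[0,0,-32],-1],[[3,-159,-53],[0,0,-38],-1],[[3,-159,-53],[0,0,-38],-1],[[3,-159,-53],[0,0,-38],-1],[[3,-159,-53],[0,0,-38],-1],[[3,-159,-53],[0,0,-38],-1]]'
python3 - <<'E'
from h import *
import pickle
p=cam('wrist'); save(p,'w6.png'); p2=cam('wrist'); print(p['W'][:3,3],p2['W'][:3,3])
pickle.dump(p2,open('A.pkl','wb'))
for t in ['seat','reader']:
  for r in viewer.outline_of(p,t)[:1]: print(t,r['score'],r['rect'])
E
```

```text
t: 13.45
eef_pos: [0.4906, 0.2583, 0.2212]
tool_rot: [0.001, 0.967, 0.256, -0.001]
contact_force: [0.5, -0.3, -0.0]
gripper_width: 1.0
[0.55400101 0.29297063 0.36465107] [0.55406542 0.29292622 0.36494165]
seat 0.85 [294.8, 121.8, 92.1, 109.5]
reader 0.97 [292.3, 106.5, 163.6, 148.7]
```

View pics/w6.png

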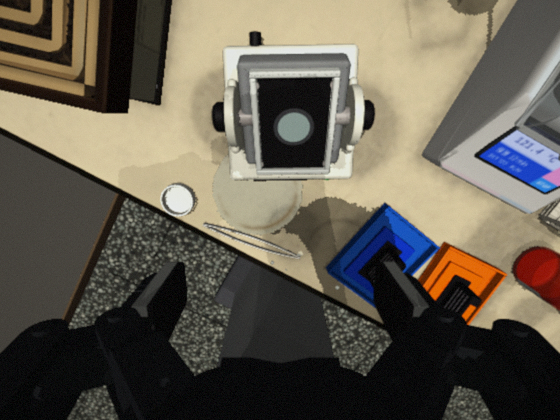

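The wrist view shows the reader's seat centred at (295,122) with clean black-floor corners near (258,78), (330,77), (326,166) and (263,168). I need a second, oblique view for the tilt.

```bash
python3 -m handwheel '[[[-20,0,0],[0,6,0],-1],[[-40,0,0],[0,12,0],-1],[[-60,0,0],[0,18,0],-1],[[-80,0,0],[0,25,0],-1],[[-94,0,0],[0,32,0],-1],[[-94,0,0],[0,34,0],-1],[[-94,0,0],[0,34,0],-1],[[-94,0,0],[0,34,0],-1],[[-94,0,0],[0,34,0],-1]]'
cat > fit.py <<'E'
from h import *
from scipy.optimize import least_squares
def quad(p):
    r=viewer.outline_of(p,'seat')[0]; m=cv2.dilate(r['mask'].astype(np.uint8),np.ones((5,5)))
    g=cv2.cvtColor(p['frame'],cv2.COLOR_RGB2GRAY); d=((g<45)&(m>0)).astype(np.uint8)
    n,l,s,c=cv2.connectedComponentsWithStats(d); k=1+np.argmax(s[1:,4]); h=cv2.convexHull(cv2.findNonZero((l==k).astype(np.uint8)))
    # fit 4 lines to the hull: approx to quad
    for e in np.arange(1,20,.25):
        a=cv2.approxPolyDP(h,e,True)
        if len(a)<=4: break
    # refine each side by a line through the hull's edge pixels near it
    cont=max(cv2.findContours((l==k).astype(np.uint8),cv2.RETR_EXTERNAL,cv2.CHAIN_APPROX_NONE)[0],key=len)[:,0].astype(float)
    a=a[:,0].astype(float); L=[]
    for i in range(4):
        A,B=a[i],a[(i+1)%4]; u=(B-A)/np.linalg.norm(B-A); w=cont-A; s_=w@u; dd=np.abs(w@[-u[1],u[0]])
        c=cont[(dd<4)&(s_>6)&(s_<np.linalg.norm(B-A)-6)]; vx,vy,x0,y0=cv2.fitLine(c.astype(np.float32),cv2.DIST_HUBER,0,.01,.01).ravel()
        L.append(np.cross([x0,y0,1],[x0+vx,y0+vy,1]))
    P=[np.cross(L[i-1],L[i]) for i in range(4)]
    return r['score'],np.array([q[:2]/q[2] for q in P])
def seatT(v):
    x,y,yaw,t=v; Rz=R.from_euler('z',yaw).as_matrix(); Rs=Rz@R.from_euler('y',-t).as_matrix()
    return np.array([x,y,.07])+Rs@[0,0,.0195],Rs
C=np.array([[42,29,0],[42,-29,0],[-42,-29,0],[-42,29,0]])/1000
def res(v,data):
    c,Rs=seatT(v); out=[]
    for p,Q in data:
        for k in C:
            e=Q-proj(p,c+Rs@k); out.append(e[np.argmin((e**2).sum(1))])
    return np.ravel(out)
E
python3 - <<'E'
from fit import *
import pickle
b=cam('wrist'); save(b,'w7.png'); 
pickle.dump(b,open('B.pkl','wb'))
s,QB=quad(b); print(s,QB.round(1).tolist(), b['W'][:3,3]); print(cur()[0],cur()[1].round(3).tolist())
a=pickle.load(open('A.pkl','rb'))
try: s,QA=quad(a); print(s,QA.round(1).tolist())
except Exception as e: print(e); QA=None
data=[(b,QB)]+([(a,QA)] if QA is not None else [])
for D in [data]+[[d] for d in data]:
    f=least_squares(res,[.56,.3,.52,.33],args=(D,),loss='soft_l1',x_scale=[.01,.01,.1,.1]); print(f.x.round(4),seatT(f.x)[0].round(4),np.abs(res(f.x,D)).max(),np.sqrt((res(f.x,D)**2).mean()))
E
```

```text
t: 14.4
eef_pos: [0.4092, 0.2123, 0.2219]
tool_rot: [-0.075, 0.924, 0.245, 0.283]
contact_force: [0.0, 0.8, 0.0]
gripper_width: 0.997
0.59 [[317.0, 90.9], [317.0, 170.5], [265.0, 172.3], [265.0, 91.6]] [0.3924668  0.2013646  0.38126766]
[0.40919145 0.21275425 0.22169661] [[0.72, 0.495, 0.485], [0.411, -0.869, 0.277], [0.559, -0.0, -0.829]]
0.56 [[330.5, 77.6], [322.4, 165.7], [262.6, 166.6], [257.6, 79.4]]
[0.5592 0.283  0.533  0.5262] [0.5507 0.278  0.0869] 2.9820281290404864 1.5175833748490646
[0.5574 0.2816 0.5347 0.3008] [0.5524 0.2786 0.0886] 2.526182818145685 1.358366769522951
[0.5589 0.2828 0.5336 0.5245] [0.5505 0.2779 0.0869] 2.2167813305836432 1.1680669565402402
```

Run:
```python
from fit import *
import pickle
ims=[]
for n,Q,x0,y0 in [('A.pkl',[[330.5, 77.6], [322.4, 165.7], [262.6, 166.6], [257.6, 79.4]],225,40),('B.pkl',[[317.0, 90.9], [317.0, 170.5], [265.0, 172.3], [265.0, 91.6]],225,60)]:
    p=pickle.load(open(n,'rb')); im=cv2.resize(p['frame'][y0:y0+145,x0:x0+145,::-1],None,fx=2.75,fy=2.75,interpolation=cv2.INTER_NEAREST).copy()
    im=cv2.convertScaleAbs(im,alpha=1.2)
    for q in Q: cv2.circle(im,tuple(int(v) for v in (np.array(q)+.5-[x0,y0])*2.75),3,(0,0,255),1)
    ims.append(im)
cv2.imwrite('pics/ov.png',np.hstack(ims))
```

```text
(no output)
```

View pics/ov.png

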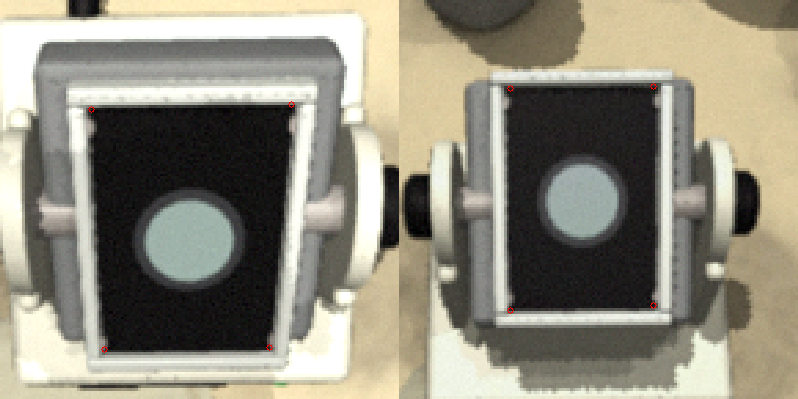

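```bash
cat >> fit.py <<'E'
def model(v,p):
    c,Rs=seatT(v); pc=proj(p,c)
    f=[np.array([proj(p,c+Rs@(k+[0,0,h])) for k in C]) for h in (0,.004)]
    L=[]
    for i in range(4):
        best=min(f,key=lambda q:np.linalg.norm((q[i]+q[(i+1)%4])/2-pc)); L.append(np.cross([*best[i],1],[*best[(i+1)%4],1]))
    P=[np.cross(L[i-1],L[i]) for i in range(4)]
    return np.array([q[:2]/q[2] for q in P]),pc
def res2(v,data):
    out=[]
    for p,Q,w in data:
        M,pc=model(v,p); out+= [ (lambda e:e[np.argmin((e**2).sum(1))])(np.array(Q)+np.sign(np.array(Q)-pc)*.5-m) for m in M]; out.append(2*(np.array(w)-pc))
    return np.ravel(out)
E
python3 - <<'E'
from fit import *
import pickle
A=(pickle.load(open('A.pkl','rb')),[[330.5, 77.6], [322.4, 165.7], [262.6, 166.6], [257.6, 79.4]],(294.1,127.4))
B=(pickle.load(open('B.pkl','rb')),[[317.0, 90.9], [317.0, 170.5], [265.0, 172.3], [265.0, 91.6]],(291.5,133.3))
for D in ([A,B],[A],[B]):
    f=least_squares(res2,[.56,.3,.52,.33],args=(D,),x_scale=[.01,.01,.1,.1]); print(f.x.round(4),seatT(f.x)[0].round(4),np.sqrt((res2(f.x,D)**2).mean()),res2(f.x,D).round(1).tolist())
for t in (.2,.25,.3,.35,.4,.45): 
    f=least_squares(lambda v:res2([*v,t],[A,B]),[.56,.3,.52],x_scale=[.01,.01,.1]); print(t,f.x.round(4),f.cost)
E
```

```text
[0.5589 0.2822 0.5314 0.4696] [0.5513 0.2778 0.0874] 1.0913849902911559 [1.1, -0.1, -1.9, -0.6, -1.2, -0.4, 0.3, -0.5, 0.6, 1.7, 1.9, -0.4, -1.6, -0.4, -1.2, -2.0, 0.1, -1.0, 0.6, 0.4]
[0.5586 0.2821 0.5326 0.4686] [0.5511 0.2777 0.0874] 0.9962556175745394 [1.2, -0.4, -1.8, -0.8, -1.2, -0.6, 0.3, -0.8, 0.7, 1.2]
[0.5583 0.2818 0.5272 0.4122] [0.5516 0.2779 0.0879] 1.1249007663206048 [1.6, -0.3, -1.6, -0.4, -1.4, -1.7, 0.3, -0.4, 0.5, 1.5]
0.2 [0.5544 0.2797 0.5243] 93.020695084584
0.25 [0.5552 0.2801 0.5257] 68.7685245471469
0.3 [0.556  0.2806 0.5271] 47.75663958439161
0.35 [0.5568 0.2811 0.5285] 30.685135226029956
0.4 [0.5577 0.2816 0.5298] 18.524965731920016
0.45 [0.5585 0.2821 0.5311] 12.102208633134358
```

Run:
```python
from h import *
delta([0.575,0.304,0.22],Rdown(30.4))
```

```text
shift [156.    3.2 107.1] turn [  0.18 -33.96  -0.66]
```

```bash
python3 -m handwheel '[[[26,0,18],[0,-6,0],-1],[[52,1,36],[0,-12,0],-1],[[78,2,53],[0,-18,0],-1],[[104,2,71],[0,-24,0],-1],[[130,3,89],[0,-30,0],-1],[[156,3,107],[0,-34,-0.5],-1],[[156,3,107],[0,-34,-0.5],-1],[[156,3,107],[0,-34,-0.5],-1],[[156,3,107],[0,-34,-0.5],-1],[[156,3,107],[0,-34,-0.5],-1]]'
python3 - <<'E'
from fit import *
import pickle
b=cam('wrist'); pickle.dump(b,open('C.pkl','wb'))
s,Q=quad(b); print(s,Q.round(1).tolist())
v=[.5589,.2822,.5314,.4696]
for t in (.35,.41,.47):
    v[3]=t; M,pc=model(v,b); print(t,M.round(1).tolist(),pc)
x0,y0=[int(k-72) for k in pc]; x0,y0=x0,y0
im=cv2.resize(b['frame'][y0:y0+145,x0:x0+145,::-1],None,fx=4,fy=4,interpolation=cv2.INTER_NEAREST)
for q in Q: cv2.circle(im,tuple(int(k) for k in (q+.5-[x0,y0])*4),4,(0,0,255),1)
for q in M: cv2.circle(im,tuple(int(k) for k in (q+.5-[x0,y0])*4),4,(0,255,0),1)
cv2.imwrite('pics/ov2.png',im); print(x0,y0)
E
```

```text
t: 15.38
eef_pos: [0.5734, 0.3041, 0.2202]
tool_rot: [0.002, 0.965, 0.261, 0.0]
contact_force: [0.0, 0.5, 1.2]
gripper_width: 0.997
0.88 [[324.7, 202.0], [317.1, 260.0], [261.8, 260.0], [257.1, 202.0]]
0.35 [[257.4, 195.1], [325.9, 194.8], [319.1, 262.2], [261.1, 262.6]] [290.8413849  230.32973787]
0.41 [[257.4, 198.3], [326.0, 197.9], [318.8, 261.1], [261.2, 261.5]] [290.81815586 231.27135875]
0.47 [[257.3, 201.6], [326.1, 201.2], [318.5, 259.9], [261.4, 260.2]] [290.79269373 232.15532918]
218 160
```

View pics/ov2.png

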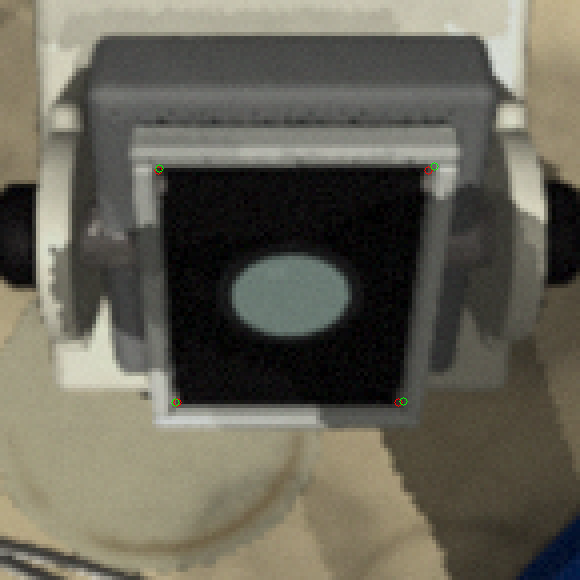

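View C matches the model at tilt ≈0.47: the predicted (green) and found (red) corners coincide. I'll fit all three views, then go to the white slide.

Run:
```python
from fit import *
import pickle
A=(pickle.load(open('A.pkl','rb')),[[330.5, 77.6], [322.4, 165.7], [262.6, 166.6], [257.6, 79.4]],(294.1,127.4))
B=(pickle.load(open('B.pkl','rb')),[[317.0, 90.9], [317.0, 170.5], [265.0, 172.3], [265.0, 91.6]],(291.5,133.3))
Cc=(pickle.load(open('C.pkl','rb')),[[324.7, 202.0], [317.1, 260.0], [261.8, 260.0], [257.1, 202.0]],(290.3,233.5))
for D in ([A,B,Cc],[Cc],[A,Cc]):
    f=least_squares(res2,[.56,.3,.52,.33],args=(D,),x_scale=[.01,.01,.1,.1]); print(f.x.round(4),seatT(f.x)[0].round(4),np.sqrt((res2(f.x,D)**2).mean()))
delta([0.42,-0.244,0.16],Rdown(3))
```

```text
[0.5585 0.2822 0.5313 0.4642] [0.551  0.2778 0.0874] 1.0254702330287981
[0.5579 0.2822 0.5313 0.4623] [0.5504 0.2778 0.0875] 0.5356099157129013
[0.5583 0.2822 0.5319 0.4642] [0.5508 0.2777 0.0874] 0.8784488252290391
shift [-408.9  395.4   62.5] turn [ 0.22 -0.11 27.26]
```

```bash
python3 -m handwheel '[[[-27,26,0],[0,0,2],-1],[[-54,52,0],[0,0,4],-1],[[-81,78,0],[0,0,5],-1],[[-108,105,0],[0,0,7],-1],[[-136,131,0],[0,0,9],-1],[[-163,158,0],[0,0,11],-1],[[-190,184,0],[0,0,13],-1],[[-218,210,0],[0,0,15],-1],[[-245,237,0],[0,0,16],-1],[[-272,263,10],[0,0,18],-1],[[-300,290,20],[0,0,20],-1],[[-327,316,30],[0,0,22],-1],[[-354,342,40],[0,0,24],-1],[[-382,369,50],[0,0,26],-1],[[-409,395,62],[0,0,27],-1],[[-409,395,62],[0,0,27],-1],[[-409,395,62],[0,0,27],-1],[[-409,395,62],[0,0,27],-1],[[-409,395,62],[0,0,27],-1]]'
python3 - <<'E'
from h import *
p=cam('wrist'); save(p,'w8.png'); print(cur()[0])
from scipy.optimize import least_squares
for r in viewer.outline_of(p,'white_slide')[:1]:
    a=cv2.minAreaRect(cv2.findNonZero(r['mask'].astype(np.uint8))); b=cv2.boxPoints(a); P=np.array([at(p,*x,.006)[:2] for x in b])
    print(r['score'],a,P.round(4).tolist(),P.mean(0))
E
```

```text
t: 17.07
eef_pos: [0.4207, -0.2418, 0.1603]
tool_rot: [0.002, 1.0, 0.029, 0.001]
contact_force: [-0.1, 0.1, 0.5]
gripper_width: 0.999
[ 0.42081747 -0.24168733  0.16019685]
0.95 ((283.0, 174.49996948242188), (53.99999237060547, 80.99998474121094), 0.0) [[0.3979, -0.2208], [0.4754, -0.218], [0.4782, -0.2672], [0.4009, -0.2737]] [ 0.43808524 -0.24493619]
```

View pics/w8.png

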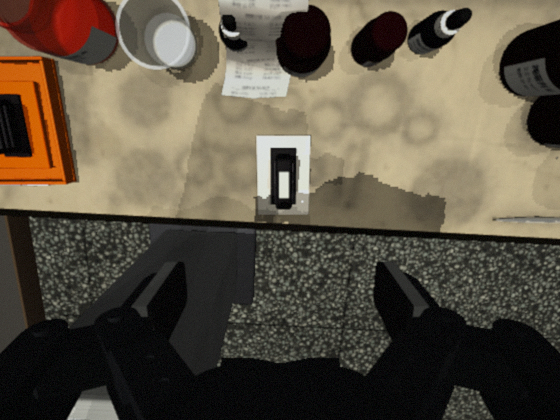

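White slide at (283,175), with its fin patch at (284,185).

Run:
```python
from h import *
p=cam('wrist'); g=p['frame'].min(2); s=g[150:212,272:298]; m=(s>150).astype(np.uint8)
sub=np.zeros_like(g); sub[163:206,274:296]=(g[163:206,274:296]>120)
n,l,st,c=cv2.connectedComponentsWithStats(sub.astype(np.uint8)); print(st.tolist(),c.round(1).tolist())
for k in range(1,n):
    if st[k,4]>60: print(at(p,*c[k],.045))
delta([0.438,-0.2448,0.015],Rdown(3.4))
```

```text
[[0, 0, 560, 420, 234931], [279, 172, 10, 27, 268], [295, 205, 1, 1, 1]] [[279.5, 209.5], [283.5, 184.9], [295.0, 205.0]]
[ 0.4380125  -0.24482289  0.045     ]
shift [ 16.6   3.5 145. ] turn [ 0.16 -0.12 -0.04]
```

```bash
python3 -m handwheel '[[[16.5,3.5,40],[0,0,0],-1],[[16.5,3.5,80],[0,0,0],-1],[[16.5,3.5,115],[0,0,0],-1],[[16.5,3.5,135],[0,0,0],-1],[[16.5,3.5,143],[0,0,0],-1],[[16.5,3.5,143],[0,0,0],-1],[[16.5,3.5,143],[0,0,0],-1],[[16.5,3.5,143],[0,0,0],1],[[16.5,3.5,143],[0,0,0],1],[[16.5,3.5,143],[0,0,0],1],[[16.5,3.5,143],[0,0,0],1],[[16.5,3.5,143],[0,0,0],1],[[16.5,3.5,143],[0,0,0],1],[[16.5,3.5,143],[0,0,0],1],[[16.5,3.5,143],[0,0,0],1]]' 40
python3 - <<'E'
from h import *
print(cur()[0],cur()[1].round(4).tolist())
E
python3 -m handwheel '[[[0,0,-40],[0,0,0],1],[[0,0,-80],[0,0,0],1],[[0,0,-120],[0,0,0],1],[[0,0,-160],[0,0,0],1],[[0,0,-190],[0,0,0],1],[[0,0,-190],[0,0,0],1],[[0,0,-190],[0,0,0],1]]'
python3 - <<'E'
from h import *
import pickle
p=cam('wrist'); save(p,'w9.png'); pickle.dump(p,open('G.pkl','wb')); print(cur()[0],cur()[1].round(4).tolist())
from fit import seatT
c,Rs=seatT([.5583,.2822,.5315,.463]); 
Rt=np.stack([Rs[:,0],-Rs[:,1],-Rs[:,2]],1)
# TCP is ~15.5 mm above slide origin along seat normal; hover 60 mm
delta(c+Rs[:,2]*(.0155+.06),Rt)
E
```

```text
t: 18.47
eef_pos: [0.4374, -0.2461, 0.0168]
tool_rot: [0.001, 1.0, 0.028, 0.001]
contact_force: [-1.3, 0.3, 6.6]
gripper_width: 0.155
[ 0.43735855 -0.24610065  0.01681958] [[0.9984, 0.056, 0.0018], [0.056, -0.9984, -0.0027], [0.0016, 0.0028, -1.0]]
t: 19.05
eef_pos: [0.4376, -0.2459, 0.2079]
tool_rot: [0.002, 1.0, 0.028, 0.002]
contact_force: [-0.2, -0.1, -1.9]
gripper_width: 0.153
[ 0.43644515 -0.24544056  0.20620528] [[0.9984, 0.056, 0.0012], [0.056, -0.9984, -0.0026], [0.0011, 0.0027, -1.0]]
shift [ 113.5 -500.7   50. ] turn [  6.47  26.   -26.71]
```

View pics/w9.png

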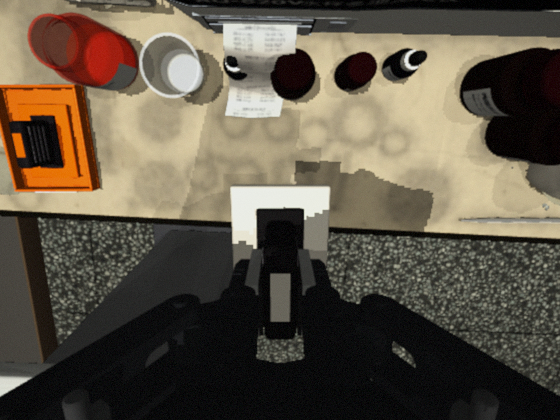

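The white slide is held square (plate edge at row 186, cols 231–329), same as the orange one. Moving to hover over the seat while tilting.

```bash
python3 -m handwheel '[[[8,-36,0],[0.4,2,-2],1],[[16,-72,0],[1,4,-4],1],[[24,-107,0],[1.4,5.6,-5.7],1],[[32,-143,0],[1.8,7.4,-7.6],1],[[40,-179,0],[2.3,9.3,-9.5],1],[[49,-215,0],[2.8,11.1,-11.4],1],[[57,-250,0],[3.2,13,-13.3],1],[[65,-286,0],[3.7,14.9,-15.3],1],[[73,-322,0],[4.2,16.7,-17.2],1],[[81,-358,0],[4.6,18.6,-19],1],[[89,-393,5],[5,20.4,-21],1],[[97,-429,10],[5.5,22.3,-22.9],1],[[105,-465,20],[6,24.1,-24.8],1],[[113.5,-500.5,30],[6.5,26,-26.7],1],[[113.5,-500.5,50],[6.5,26,-26.7],1],[[113.5,-500.5,50],[6.5,26,-26.7],1],[[113.5,-500.5,50],[6.5,26,-26.7],1],[[113.5,-500.5,50],[6.5,26,-26.7],1],[[113.5,-500.5,50],[6.5,26,-26.7],1]]'
python3 - <<'E'
from h import *
from fit import seatT,C,model
v=[.5583,.2822,.5315,.463]
c,Rs=seatT(v); Rt=np.stack([Rs[:,0],-Rs[:,1],-Rs[:,2]],1)
delta(c+Rs[:,2]*(.0165+.06),Rt)
p=cam('wrist'); im=p['frame'][:,:,::-1].copy()
pp,Rc,o=cur(); print(pp,o['contact_force'])
P=np.array([[38,25],[38,-25],[-38,-25],[-38,25]])/1000
# green: rim outer, predicted; red: slide bottom predicted
for k in [[47,34],[47,-34],[-47,-34],[-47,34]]:
    cv2.circle(im,tuple(int(round(x)) for x in proj(p,c+Rs@[k[0]/1e3,k[1]/1e3,.004])),4,(0,255,0),1)
for k in P: cv2.circle(im,tuple(int(round(x)) for x in proj(p,pp+Rc@[k[0]+.0006,k[1],.0165-.006])),4,(0,0,255),1)
cv2.imwrite('pics/w10.png',cv2.resize(im[20:320,130:430],(750,750//1),interpolation=cv2.INTER_CUBIC)[:600])
E
```

```text
t: 20.68
eef_pos: [0.5225, 0.2594, 0.1556]
tool_rot: [-0.06, 0.939, 0.255, 0.221]
contact_force: [0.4, -0.7, -0.4]
gripper_width: 0.155
shift [-0.3 -1.5 -0.5] turn [ 0.01 -0.02 -0.11]
[0.52274502 0.2594775  0.15598397] [-0.09211877  0.10684565 -0.83022134]
```

View pics/w10.png

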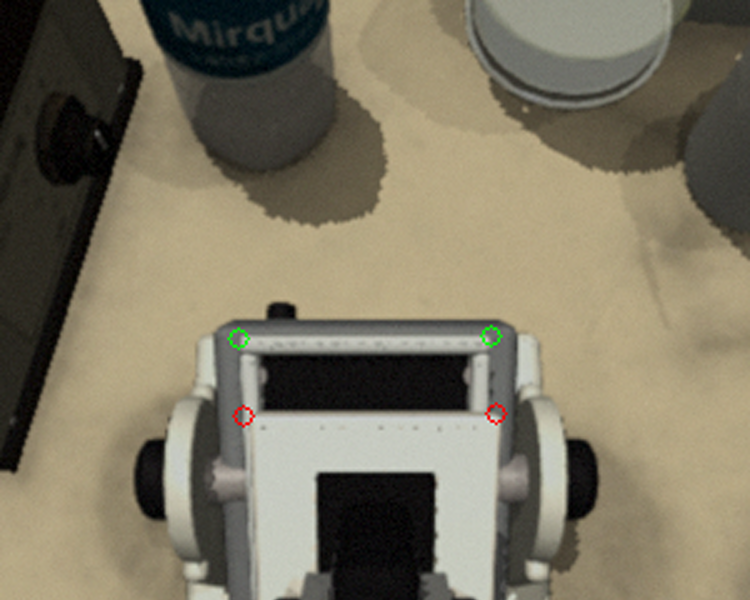

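The predicted and seen edges agree within about 1 px. The slide sits about 2 mm to the right of the rim centre and 1 mm upslope, so I'll correct that and descend along the normal.

```bash
python3 -m handwheel '[[[-1,-2,10],[0,0,0],1],[[-1,-2,25],[0,0,0],1],[[-1,-2,40],[0,0,0],1],[[-1,-2,50],[0,0,0],1],[[-1,-2,50],[0,0,0],1],[[-1,-2,50],[0,0,0],1],[[-1,-2,50],[0,0,0],1]]'
python3 - <<'E'
from h import *
from fit import seatT
v=[.5583,.2822,.5315,.463]
c,Rs=seatT(v); Rt=np.stack([Rs[:,0],-Rs[:,1],-Rs[:,2]],1)
delta(c+Rs[:,2]*.0165,Rt)
p=cam('wrist'); im=p['frame'][:,:,::-1].copy()
pp,Rc,o=cur(); print(Rc.T@o['contact_force'])
cv2.imwrite('pics/w11.png',cv2.resize(im[120:270,180:380],(800,600),interpolation=cv2.INTER_CUBIC))
E
```

```text
t: 21.32
eef_pos: [0.5399, 0.2728, 0.1111]
tool_rot: [-0.061, 0.939, 0.255, 0.222]
contact_force: [0.9, -0.6, -0.9]
gripper_width: 0.154
shift [ 0.   1.2 10. ] turn [-0.02 -0.09 -0.06]
[-0.71842644  0.81359698  0.54217818]
```

View pics/w11.png

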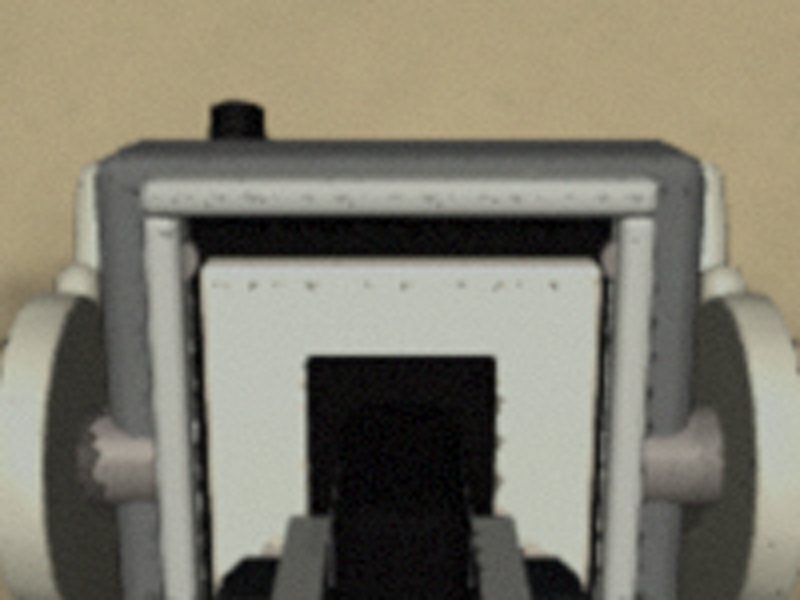

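The slide is laterally centred in the recess (gaps about 15 and 14 px of the enlarged crop), with the front edge inside the upper rim. Now a slow press.

```bash
python3 -m handwheel '[[[0,0,4],[0,0,0],1],[[0,0,7],[0,0,0],1],[[0,0,9],[0,0,0],1],[[0,0,9],[0,0,0],1],[[0,0,9],[0,0,0],1],[[0,0,9],[0,0,0],1]]'
cat > st.py <<'E'
from h import *
from fit import seatT
c,Rs=seatT([.5583,.2822,.5315,.463]); Rt=np.stack([Rs[:,0],-Rs[:,1],-Rs[:,2]],1)
viewer.read_camera('wrist'); delta(c+Rs[:,2]*.0165,Rt); pp,Rc,o=cur(); print('F tool',(Rc.T@o['contact_force']).round(2),(Rc.T@o['torque']).round(2),o['t'])
E
python3 st.py
python3 -m handwheel '[[[0,0,1],[0,0,0],1],[[0,0,2],[0,0,0],1],[[0,0,2],[0,0,0],1],[[0,0,2],[0,0,0],1],[[0,0,2],[0,0,0],1]]'
python3 st.py
```

```text
t: 21.87
eef_pos: [0.5432, 0.2752, 0.1023]
tool_rot: [-0.061, 0.939, 0.256, 0.222]
contact_force: [-0.0, -1.1, 1.4]
gripper_width: 0.156
shift [0.4 1.6 0.3] turn [-0.04 -0.04 -0.02]
F tool [-0.13  1.24 -1.2 ] [-0.23 -0.49 -0.06] 21.9167
t: 22.33
eef_pos: [0.5439, 0.2756, 0.1005]
tool_rot: [-0.061, 0.939, 0.256, 0.222]
contact_force: [-0.7, -0.6, 3.5]
gripper_width: 0.158
shift [ 0.4  1.6 -1.7] turn [-0.04 -0.04 -0.02]
F tool [ 0.87  1.21 -2.99] [-0.38 -0.47  0.  ] 22.3833
```

```bash
python3 -m handwheel '[[[0,0,1],[0,0,0],1],[[0,0,2],[0,0,0],1],[[0,0,2],[0,0,0],1],[[0,0,2],[0,0,0],1],[[0,0,2],[0,0,0],1]]'
python3 st.py; python3 st.py
python3 -m handwheel '[[[0,0,0.5],[0,0,0],1],[[0,0,1],[0,0,0],1],[[0,0,1],[0,0,0],1],[[0,0,1],[0,0,0],1],[[0,0,1],[0,0,0],1]]'
python3 st.py; python3 st.py
```

```text
t: 22.8
eef_pos: [0.5447, 0.2761, 0.0987]
tool_rot: [-0.061, 0.939, 0.256, 0.222]
contact_force: [0.1, -2.1, 5.3]
gripper_width: 0.155
shift [ 0.5  1.6 -3.7] turn [-0.04 -0.03 -0.02]
F tool [ 0.91  2.26 -5.26] [-0.51 -0.41 -0.01] 22.85
shift [ 0.4  1.7 -3.7] turn [-0.04 -0.04 -0.02]
F tool [ 1.15  2.64 -4.  ] [-0.48 -0.36 -0.01] 22.9
t: 23.32
eef_pos: [0.5451, 0.2763, 0.0978]
tool_rot: [-0.061, 0.939, 0.256, 0.222]
contact_force: [-1.2, -3.0, 5.5]
gripper_width: 0.157
shift [ 0.5  1.7 -4.7] turn [-0.04 -0.04 -0.02]
F tool [-0.34  1.9  -5.4 ] [-0.45 -0.44  0.02] 23.3667
shift [ 0.5  1.6 -4.7] turn [-0.04 -0.04 -0.02]
F tool [ 0.74  1.52 -6.14] [-0.44 -0.44 -0.08] 23.4167
```

```bash
python3 -m handwheel '[[[0,0,0.5],[0,0,0],1],[[0,0,1],[0,0,0],1],[[0,0,1],[0,0,0],1],[[0,0,1],[0,0,0],1],[[0,0,1],[0,0,0],1]]'
python3 st.py; python3 st.py; python3 st.py
python3 - <<'E'
from h import *
p=cam('wrist'); q=cam('scene')
im=np.hstack([cv2.resize(p['frame'][100:250,180:380],(400,300)),cv2.resize(q['frame'][120:240,130:290],(400,300),interpolation=cv2.INTER_CUBIC)])
cv2.imwrite('pics/w12.png',im[:,:,::-1])
E
```

```text
t: 23.83
eef_pos: [0.5454, 0.2765, 0.097]
tool_rot: [-0.061, 0.939, 0.256, 0.222]
contact_force: [-1.3, -3.9, 8.8]
gripper_width: 0.156
shift [ 0.5  1.6 -5.6] turn [-0.03 -0.04 -0.02]
F tool [ 1.12  1.93 -8.53] [-0.54 -0.5  -0.02] 23.8833
shift [ 0.5  1.6 -5.6] turn [-0.03 -0.04 -0.02]
F tool [ 0.21  1.11 -7.94] [-0.48 -0.49  0.  ] 23.9333
shift [ 0.4  1.6 -5.6] turn [-0.03 -0.04 -0.02]
F tool [ 0.15  1.56 -8.5 ] [-0.53 -0.49 -0.05] 23.9833
```

View pics/w12.png

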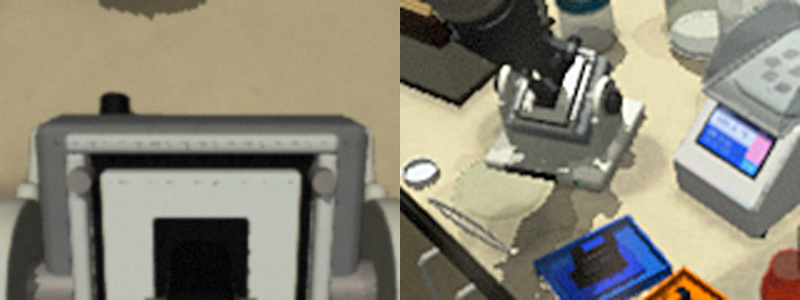

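The wrist crop shows the plate inside the rim with even gaps (about 4 mm upslope, and equal on both sides). The scene crop shows the arm on the reader with the forceps and cup in place. Force is steady at about 8 N with about 5.6 mm of travel past contact, so I'm handing in.

```bash
python3 -c "
from station import bot; print(bot.hand_in())"
```

```text
the job is handed in; nothing more can be done
None
```

The job is handed in at about 24 s of the 67 s allowed. The hand-in reports no verdict, so what follows is from my own checks.

- **Sample slides:** The orange and blue slides lie flat and released in their own trays. Measured slide centres were within about 5 mm of the tray centres.
- **White slide:** It is still gripped at 40 N and held in the seat at the fitted tilt of about 0.463 rad. The last wrist view shows it inside the rim with about 4 mm of gap upslope and similar gaps on both sides.
- **Seat press:** The tool force was steady at about 8 to 8.5 N. The tool stood about 5.6 mm past the estimated point of contact, so I judge the seat close to its stop; the press was not measured directly.
- **Bystanders and tilt:** The forceps and cup were in place in the last scene view. I did not re-measure the other bystanders after the last moves, and I did not check the reader's tilt separately, but no hard contact was felt.

**Disagreements:**
- The first fit of the tilt differed between views (0.30 against 0.52 rad) until I allowed for the rim hiding part of the floor; a third view then confirmed 0.46.
- The pose reading put the slide about 1.6 mm off sideways, while the picture showed it centred. I went with the picture.

I viewed 12 pictures, two over the budget of 10.

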